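# Take the cake slice from the rack and hold it level over the cakes

### The arm

A 6-joint arm with a two-finger parallel gripper is mounted at the origin on the work surface. World frame = base frame: x ahead of the robot, y to its left, z up, the work surface at z = 0. Lengths are in m, angles in rad, forces in N, time in s.
With the tool pointing down it reaches from about 0.3 to 0.875 m from the base axis. Payload 6.4 kg.
Tool frame: the origin (TCP) lies between the finger pads; the fingertips stand 22 mm ahead of it and the grasp point (between the pads) lies 3 mm ahead of it; z points along the fingers, y is the line along which they close (so a half turn about z gives the same grasp; the last joint's range is limited). The gripper opens to 85 mm and grips with 20 to 120 N. Pads are 22 mm wide; open, the fingers measure 114 mm over their backs; the gripper's body (76 mm by 85 mm) begins 54 mm behind the grasp point. The pads swing forward as they close: fully open they stand 13 mm farther back than shut.
Start: joints at [-1.407, 0.181, 1.607, -0, 1.354, -0.206], TCP at [0.208, -0.536, 0.253] pointing down, gripper open.
Joint ranges: [-2.99, 2.99], [-0.89, 2.07], [0.3, 2.58], [-1.14, 4.28], [0, 2.63], [-3.12, 3.12]. Speed limits (rad/s): [2.57, 2.57, 3.01, 3.14, 3.14, 3.14].

### API

Orientations are given as a unit quaternion [w, x, y, z].
In Python, from bench import ctrl, imaging, workorder gives the robot as it stands.
- The arm moves only by the shell command python3 -m pendant 'ROWS' [OPENING]. ROWS is JSON, a list of rows, each a list of 4 numbers: the shift along the tool's x, y, z in cm, then the turn about the tool's z in degrees. In form: [[dx, dy, dz, roll], ...]. A call has 1 to 12 rows; each row is the pose to reach, as a shift and turn from the pose commanded when the call began, along the tool's axes at that moment; what a row does not reach only later rows make up. A row lasts 1/12 s, in which the tool goes at most 41.7 mm and 7.16 degrees, less where a joint would pass 70% of its speed; a pose out of reach is approached as far as the arm can. A call with a gripper value outside its range is refused whole. OPENING is the opening, from 0 (shut) to 1 (fully open), set as the call begins (- or left out, the last holds). The fingers move at their own pace and stop on an object; the grip force is fixed at half the most. Time passes only in rows, so rows that repeat a pose let the fingers close. It gives the time, the measured TCP pose, the force, the opening and the grip force at its end, in the units of the state.
- ctrl.get_obs(): the state, without advancing time (a new reading comes with each control period).
- imaging.camera(name): name is "scene" or "top" or "wrist"; returns the picture (420x560x3 uint8, red, green, blue); there is no depth.
- imaging.camera_info(name): a dict with "K" (3x3 intrinsics, pixels), "T" (4x4, takes a point from camera to world coordinates); the wrist camera has in their place "tool_from_camera" (4x4, takes a point from camera to tool coordinates, whose origin is the TCP and whose axes are the flange's). Camera axes: x right, y up, looking along -z (the intrinsics and any distortion apply to the point x, -y, -z); pixel columns grow to the right and rows downward; lengths in m; the calibration is good to about 2 mm. A picture is of the moment at which its call begins: read the wrist's pose just before it. camera_info takes no time and is no camera call.
- workorder.hand_in(): hands the job in; it is judged then, once.
The state is a dict: "time_s": time; "q": joint angles; "dq": joint speeds; "joint_efforts": joint torques, N m; "eef_pos": TCP position; "eef_rot": TCP orientation; "wrist_force": force on the tool from outside, world axes, zero at the start; "torque": the same for the moment, N m; "opening": opening from 0.0 (shut) to 1.0 (fully open); "grasp_force": force on a finger pad.
Only numpy, scipy, OpenCV 4.12 (cv2) and the standard library are available. Lean on these libraries where they do the work, as an engineer would, in place of code of your own. Each camera call takes 0.05 s, during which the arm holds its last target. There are 200 camera calls.

### The job

Draw the cake slice (the tool with the widest blade and the longest handle) out of its pocket in the sloping rack, turn it until its blade lies level, and hold it there, still, with the middle of the blade above the middle of the round black tray of eight small cakes and 10 to 20 cm above the table, ready for a cake to be set on it. Finish while holding it in the gripper: do not put it down or let go. Do not touch the tray or its cakes, and leave the other two tools in the rack, the sugar shaker and the ring cutter where they are.

Things in the scene. Friction and masses are not known exactly. Their poses are not given: they have to be found in the camera images.
- slice_handle (a point): Middle of the handle of the cake slice, the tool to take. The handle is black, 90 mm long (x), 22 mm wide (y), 16 mm thick (z). Axes: x along the tool from handle to blade tip, y across the blade's width, z normal to its flat. In the rack x points 45 degrees below level, away from the rack's front; y is level; the handle sticks up and out at the front.
- slice_blade (a point): Middle of the cake slice's blade, 100 mm from the handle's middle along x, same axes. The blade is level when z is vertical. Flat steel, 110 mm long, 50 mm wide, 3 mm thick: the widest blade in the rack, of which the first 22 mm show outside the pocket.
- slice: The cake slice as a whole: loose, straight, 200 mm long, about 140 g, the same on both faces. Origin at the shoulder where handle and blade meet, 45 mm from the handle's middle and 55 mm from the blade's middle; same axes; it balances near there. It sits loosely in its pocket (2 mm play each side, 5 mm in thickness); nothing clamps it.
- rack: Fixed steel rack, 231 wide (y), 110 mm high: three flat pockets at y = -75, 0, 75 mm, sloping 45 degrees; which tool is in which varies. Origin on the table under its middle. Its front (-x), with the handles, faces the robot roughly. Handle middle of the slice at x -72, z 137 mm; handle tops below z 180. Tools draw out up the slope, towards -x; the blade is 88 mm deep: 95 mm of draw frees it.
- palette: Palette knife (leave it), in another pocket: black handle 75 x 20 x 16 mm, steel blade 26 mm wide with a round end; origin and axes as the cake slice.
- knife: Narrow knife (leave it), in the third pocket: black handle 75 x 18 x 16 mm, steel blade 18 mm wide; origin and axes as the cake slice.
- tray_middle (a point): Middle of the top face of the fixed round black tray, 8 mm above the table; tray 240 mm across, with eight small round cakes 52 mm across whose tops are 39 mm above the table. z up.
- tray: The tray with its cakes, origin on the table below its middle.
- shaker: Glass sugar shaker with a steel cap (leave it): 60 mm across, 100 mm high, standing loose on the table; origin at the middle of its underside.
- cutter: Steel ring cutter (leave it): 72 mm across, 35 mm high, loose on the table; origin at the middle of its underside.
Things that resemble listed ones, but are neither listed nor needed, are in the scene too. What is shaped like the tray but purple is not meant.

How it is judged:
On the way:
1. the cake slice is held by the fingers and drawn clear of the rack (contact force between slice and the fingers above 1 N and distance of slice_blade from where it was at the start of the episode above 0.085 m and contact force between slice and rack below 0.1 N), for 0.1 s.
At the end, for the whole second after the job is handed in: The cake slice is held in the fingers, touching nothing else and at rest, its blade level within 12.5 degrees (either face up), the middle of the blade within 50 mm of the tray's middle seen from above and 90 to 210 mm above the table (contact force between slice and the fingers above 1 N and (angle between slice_blade's own z axis and vertical below 0.22 rad or angle between slice_blade's own z axis and vertical above 2.92 rad) and horizontal distance between slice_blade and tray_middle below 0.05 m and height (world z) of slice_blade between 0.09 and 0.21 m and linear speed of slice below 0.03 m/s and angular speed of slice below 0.2 rad/s and contact force between slice and rack below 0.1 N and contact force between slice and tray below 0.1 N and contact force between slice and palette below 0.1 N and contact force between slice and knife below 0.1 N and contact force between slice and shaker below 0.1 N and contact force between slice and cutter below 0.1 N); the arm keeps its last pose, push and grip.
It fails at once if the tray or its cakes are touched (contact force between tray and slice above 0.5 N or contact force between tray and the fingers above 0.5 N or contact force between tray and the arm above 0.5 N).
It fails at once if another tool in the rack is moved more than 25 mm (distance of any of palette, knife from where it was at the start of the episode above 0.025 m).
It fails at once if the shaker or the ring cutter is moved more than 25 mm (distance of any of shaker, cutter from where it was at the start of the episode above 0.025 m).
It also fails if it takes over 40 s, if anything falls off the work surface, if the arm or the gripper's body presses on something with over 40 N, if the wrist force passes 120 N, or if a joint passes its speed limit or range.

## Working session

There is one attempt and no reset: what is moved stays moved. The work goes in short steps, Python scripts to look and compute and a shell command to move; the robot and the scene stay as the last step left them, time stands still between calls to the robot, and variables do not carry over. Pictures are saved under pics/ and viewed, at most 12 in all, crops included, and the job is handed in when it is done.

```bash
ls; mkdir -p pics; python3 - <<'E'
from bench import ctrl, imaging
import cv2,numpy as np
np.set_printoptions(precision=4,suppress=True)
for n in ["scene","top"]:
    cv2.imwrite(f"pics/{n}0.png",imaging.camera(n)[:,:,::-1]); i=imaging.camera_info(n); print(n,i)
print(imaging.camera_info("wrist")); print(ctrl.get_obs())
E
```

```text
pics
scene {'K': array([[388.3011,   0.    , 276.1316],
       [  0.    , 388.3011, 210.7256],
       [  0.    ,   0.    ,   1.    ]]), 'T': array([[-0.8722, -0.2927,  0.3919,  0.881 ],
       [ 0.4891, -0.517 ,  0.7025,  0.675 ],
       [-0.003 ,  0.8044,  0.5941,  0.6838],
       [ 0.    ,  0.    ,  0.    ,  1.    ]])}
top {'K': array([[402.59  ,   0.    , 281.6624],
       [  0.    , 402.59  , 212.4085],
       [  0.    ,   0.    ,   1.    ]]), 'T': array([[-0.0169,  0.9978, -0.0635,  0.4403],
       [-0.9996, -0.0184, -0.023 , -0.0243],
       [-0.0242,  0.0631,  0.9977,  1.0168],
       [ 0.    ,  0.    ,  0.    ,  1.    ]])}
{'K': array([[336.2664,   0.    , 276.8141],
       [  0.    , 336.2664, 207.752 ],
       [  0.    ,   0.    ,   1.    ]]), 'tool_from_camera': array([[ 0.0012,  0.9508,  0.3097,  0.0795],
       [ 1.    , -0.0013,  0.0001,  0.0001],
       [ 0.0005,  0.3097, -0.9508, -0.1207],
       [ 0.    ,  0.    ,  0.    ,  1.    ]])}
{'time_s': 0.1, 'q': array([-1.4073,  0.1815,  1.6079,  0.    ,  1.3538, -0.2063]), 'dq': array([-0.002 , -0.0019, -0.0018, -0.0003,  0.0004, -0.0003]), 'joint_efforts': array([  0.0007, -44.5874, -35.2239,  -0.0004,   0.0041,  -0.    ]), 'eef_pos': array([ 0.2078, -0.5356,  0.2524]), 'eef_rot': array([-0.0008,  0.983 ,  0.1838,  0.    ]), 'wrist_force': array([-0.7779, -0.1031,  0.3516]), 'torque': array([-0.0186, -0.0451, -0.0635]), 'grasp_force': 0.0, 'opening': 1.0006121447352923}
```

View pics/top0.png

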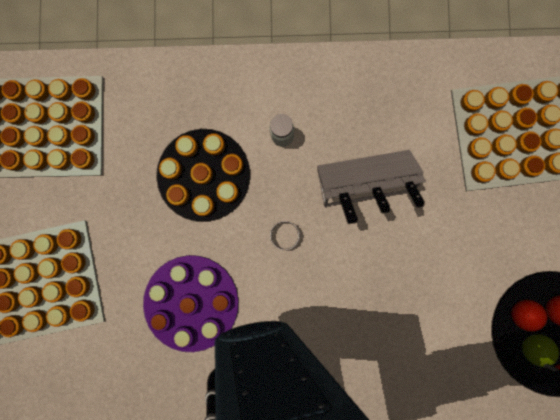

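View pics/scene0.png

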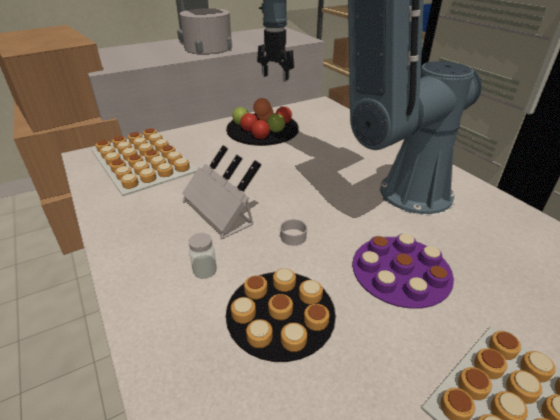

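Top view: the black tray is centred at about (203,174), and the three handles are at about (348,207), (380,199) and (415,193). The left handle looks biggest. The shaker is at (282,130), the cutter at (287,236) and the purple decoy at (191,303). The scene view agrees.

```bash
cat > h.py <<'E'
import numpy as np, cv2
from bench import ctrl, imaging
from scipy.spatial.transform import Rotation as R
np.set_printoptions(precision=4,suppress=True)
def camT(name):
    i=imaging.camera_info(name)
    if name!="wrist": return i["K"],i["T"]
    o=ctrl.get_obs(); T=np.eye(4); T[:3,:3]=R.from_quat(o["eef_rot"],scalar_first=True).as_matrix(); T[:3,3]=o["eef_pos"]
    return i["K"],T@i["tool_from_camera"]
def px2w(KT,px,z):
    K,T=KT; d=np.linalg.solve(K,[px[0],px[1],1.0]); d=T[:3,:3]@(d*[1,-1,-1]); return T[:3,3]+d*(z-T[2,3])/d[2]
def w2px(KT,p):
    K,T=KT; c=np.linalg.solve(T,np.r_[p,1])[:3]; u=K@(c*[1,-1,-1]); return u[:2]/u[2]
E
python3 - <<'E'
from h import *
im=cv2.imread("pics/top0.png"); C=camT("top")
print("tcp px",w2px(C,ctrl.get_obs()["eef_pos"]))
g=im.max(2)<60
n,l,s,c=cv2.connectedComponentsWithStats(g.astype(np.uint8))
for k in range(1,n):
    if s[k,4]>60:print(s[k],c[k])
for k in range(1,n):
    x,y,w,h,a=s[k]
    if 150<x<440 and 110<y<260 and a>60:
        pts=np.argwhere(l==k)[:,::-1].astype(np.float32)
        print(cv2.minAreaRect(pts), px2w(C,cv2.minAreaRect(pts)[0],.137), px2w(C,[x+w/2-.5,y+h/2-.5],.008))
for n,p,z in [("shaker",(282,130),.09),("cutter",(287,236),.035),("rackBL",(318,165),.11),("rackBR",(413,151),.11)]: print(n,px2w(C,p,z))
E
```

```text
tcp px [573.4519 360.5725]
[14 85 12 17 74] [20.9189 95.2568]
[36 85 13 16 74] [44.027  94.7297]
[60 85 12 16 70] [67.4143 94.3143]
[83 84 13 16 74] [90.7973 93.2162]
[ 37 107  11  17  65] [ 43.8    117.1538]
[ 61 107  11  16  65] [ 67.1538 116.8462]
[ 84 107  11  16  67] [ 90.8507 116.0597]
[ 13 108  12  17  69] [ 20.4348 117.9275]
[ 84 129  11  17  64] [ 90.7188 138.4531]
[ 157  129   93   92 3727] [205.2286 176.3102]
[ 14 131  11  16  65] [ 20.2    140.6308]
[ 14 153  10  18  69] [ 19.6377 163.058 ]
[ 84 152  11  17  61] [ 90.6066 161.377 ]
[397 181  27  27 297] [413.5724 193.4815]
[372 187  18  26 275] [380.6764 199.3091]
[339 192  19  31 352] [347.9744 207.1761]
[ 27 240   8  19  64] [ 30.5    249.9062]
[  3 245   9  19  69] [  7.1304 255.0145]
[ 79 254   7  18  62] [ 82.3387 261.7097]
[182 263  12  20  95] [189.0105 271.9158]
[208 267  14  19  86] [216.6047 275.5814]
[  7 269   9  19  68] [ 11.1765 277.9559]
[ 492  271   68  126 5819] [529.0699 334.7051]
[160 282  14  20 114] [168.2456 290.9386]
[ 34 287   9  19  61] [ 38.8361 295.2623]
[220 291  15  20  91] [229.9341 299.    ]
[... 280 characters left out ...]
124] [191.9758 333.879 ]
((203.0, 174.5), (91.0, 92.0), 90.0) [0.5837 0.1687 0.137 ] [0.6047 0.197  0.008 ]
((414.27392578125, 192.9530792236328), (28.297088623046875, 19.91123390197754), 38.290164947509766) [ 0.5335 -0.2938  0.137 ] [ 0.5447 -0.3226  0.008 ]
((381.7353210449219, 199.55882263183594), (28.811763763427734, 13.033892631530762), 59.03623962402344) [ 0.5204 -0.2229  0.137 ] [ 0.5324 -0.2489  0.008 ]
((348.6258544921875, 207.23648071289062), (32.16022491455078, 13.679008483886719), 67.16634368896484) [ 0.505  -0.1504  0.137 ] [ 0.5151 -0.1674  0.008 ]
shaker [ 0.6923 -0.007   0.09  ]
cutter [ 0.4451 -0.0137  0.035 ]
rackBL [ 0.6043 -0.0877  0.11  ]
rackBR [ 0.6317 -0.3028  0.11  ]
```

```bash
cat >> h.py <<'E'
def to(p,yaw=None):
    "shift (cm) in tool axes from measured pose to world point p, and roll to bring tool x to world yaw (deg)"
    o=ctrl.get_obs(); M=R.from_quat(o["eef_rot"],scalar_first=True).as_matrix()
    d=M.T@(np.array(p)-o["eef_pos"])*100; a=np.degrees(np.arctan2(M[1,0],M[0,0]))
    print("rows",d,"roll",None if yaw is None else -(yaw-a),"yaw now",a,"pos",o["eef_pos"],"open",o["opening"],"t",o["time_s"])
E
python3 -c "
from h import *
to([.505,-.15,.30],10)"
```

```text
rows [ 41.6553 -25.222   -4.7008] roll 11.188081639098474 yaw now 21.188081639098474 pos [ 0.2078 -0.5356  0.2524] open 1.0006121447352923 t 0.1
```

```bash
python3 -m pendant '[[3,-2,-4,2],[7,-4,-4.7,4],[10,-6,-4.7,6],[14,-8.5,-4.7,8],[17,-10,-4.7,10],[21,-12.5,-4.7,11],[24,-14.5,-4.7,11],[28,-17,-4.7,11],[31,-19,-4.7,11],[35,-21,-4.7,11],[38,-23,-4.7,11],[41.6,-25.2,-4.7,11]]' 0.6
python3 -m pendant '[[0,0,0,0],[0,0,0,0],[0,0,0,0]]'
python3 - <<'E'
from h import *
to([.505,-.15,.30],10)
C=camT("wrist"); cv2.imwrite("pics/w1.png",imaging.camera("wrist")[:,:,::-1]); np.savez("w1.npz",K=C[0],T=C[1])
E
```

```text
time_s: 1.1
eef_pos: [0.5039, -0.1507, 0.3001]
eef_rot: [-0.0, 0.996, 0.089, -0.0]
wrist_force: [0.6, -0.4, 0.3]
opening: 0.601
grasp_force: 0.0
time_s: 1.35
eef_pos: [0.5029, -0.1526, 0.2998]
eef_rot: [-0.0, 0.996, 0.089, -0.001]
wrist_force: [-0.5, -1.0, -0.3]
opening: 0.6
grasp_force: 0.0
rows [ 0.2557 -0.2186 -0.0213] roll 0.24806329310571584 yaw now 10.248063293105716 pos [ 0.5029 -0.1526  0.2998] open 0.5996696947560742 t 1.35
```

View pics/w1.png

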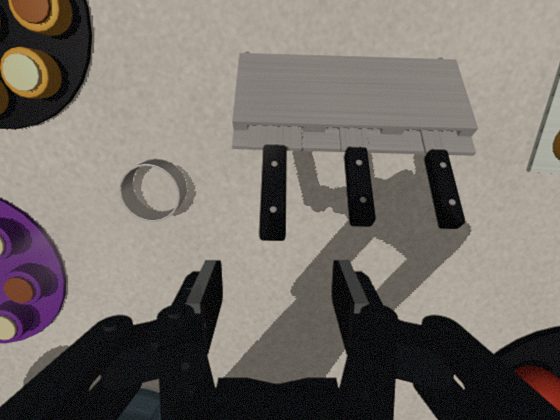

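Wrist view: the left tool has the longest handle, running from its shoulder at (273,147) to its end at (272,239). The widest blade shows at its shoulder, so this is the slice. The rack's front edge runs from (234,147) to (474,152).

```bash
python3 - <<'E'
from h import *
z=np.load("w1.npz"); C=(z["K"],z["T"])
a=px2w(C,(273.5,147),.1107); b=px2w(C,(272.5,239),.1745)
print(a,b,"horiz",np.linalg.norm((a-b)[:2]),"yaw",np.degrees(np.arctan2(*(a-b)[1::-1])))
m=(a+b)/2; print("upper face mid",m)
for e in [(355.5,147),(363,223)],[(435,150),(453,226)]:
    c=px2w(C,e[0],.1107); d=px2w(C,e[1],.164); print(c,d,np.linalg.norm((c-d)[:2]),np.degrees(np.arctan2(*(c-d)[1::-1])))
f=px2w(C,(238,54),.11);g=px2w(C,(462,60),.11); print("rack top edge yaw",np.degrees(np.arctan2(*(f-g)[1::-1]))-90,np.linalg.norm(f-g))
E
```

```text
[ 0.5385 -0.143   0.1107] [ 0.4758 -0.1541  0.1745] horiz 0.06371804011646001 yaw 10.004028124772413
upper face mid [ 0.5071 -0.1485  0.1426]
[ 0.552  -0.2168  0.1107] [ 0.4984 -0.2248  0.164 ] 0.054140867055778044 8.439453695515548
[ 0.5624 -0.2892  0.1107] [ 0.509  -0.2977  0.164 ] 0.053994626559467795 9.041887484757524
rack top edge yaw 8.90375526130147 0.1900756440391971
```

```bash
python3 -c "
from h import *
to([.510,-.148,.1315],9.5)"
```

```text
rows [ 0.8351 -0.3965 16.8406] roll 0.6560944030185496 yaw now 10.15609440301855 pos [ 0.5026 -0.1534  0.2999] open 0.5975241821365613 t 1.4
```

```bash
python3 -m pendant '[[0.4,-0.2,3,0.6],[0.8,-0.4,6,0.6],[0.8,-0.4,9,0.6],[0.8,-0.4,11,0.6],[0.8,-0.4,12,0.6],[0.8,-0.4,12,0.6],[0.8,-0.4,12,0.6]]'
python3 - <<'E'
from h import *
to([.510,-.148,.1315],9.5)
cv2.imwrite("pics/w2.png",imaging.camera("wrist")[:,:,::-1])
E
```

```text
time_s: 1.98
eef_pos: [0.5101, -0.1485, 0.1807]
eef_rot: [0.0, 0.997, 0.083, -0.0]
wrist_force: [0.1, 0.6, 0.0]
opening: 0.598
grasp_force: 0.0
rows [-0.0015 -0.0554  4.9222] roll -0.01792850071355545 yaw now 9.482071499286445 pos [ 0.5101 -0.1485  0.1807] open 0.5983154729924145 t 1.9833
```

View pics/w2.png

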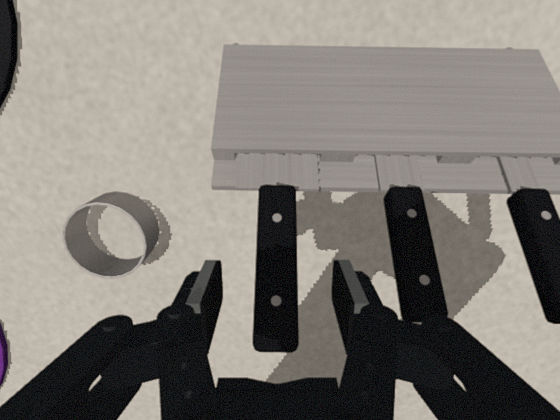

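The handle, at columns 256–298, is centred between the fingers (221 and 335). I'll descend and grip.

```bash
python3 -m pendant '[[0,0,2,0],[0,0,4,0],[0,0,4.9,0],[0,0,4.9,0],[0,0,4.9,0]]'
python3 -m pendant '[[0,0,0,0],[0,0,0,0],[0,0,0,0],[0,0,0,0],[0,0,0,0],[0,0,0,0]]' 0
python3 -m pendant '[[-0.7,0,-0.7,0],[-1.4,0,-1.4,0],[-2.1,0,-2.1,0],[-2.8,0,-2.8,0],[-3.5,0,-3.5,0]]'
```

```text
time_s: 2.45
eef_pos: [0.5108, -0.1478, 0.1323]
eef_rot: [0.0, 0.997, 0.084, 0.0]
wrist_force: [-0.2, 0.4, 0.6]
opening: 0.599
grasp_force: 0.0
time_s: 2.95
eef_pos: [0.5112, -0.1482, 0.1328]
eef_rot: [0.001, 0.997, 0.083, 0.001]
wrist_force: [-1.9, -0.7, 6.2]
opening: 0.253
grasp_force: 58.9
time_s: 3.37
eef_pos: [0.4761, -0.1533, 0.1675]
eef_rot: [0.0, 0.997, 0.084, 0.001]
wrist_force: [5.6, 0.9, -0.2]
opening: 0.247
grasp_force: 58.7
```

```bash
python3 -m pendant '[[-0.8,0,-0.8,0],[-1.6,0,-1.6,0],[-2.4,0,-2.4,0],[-3.2,0,-3.2,0],[-4,0,-4,0],[-5,0,-5,0],[-6,0,-6,0],[-6,0,-6,0],[-6,0,-6,0]]'
python3 - <<'E'
from h import *
to([.35,-.15,.2],9.5)
a=cv2.cvtColor(imaging.camera("scene"),4); b=cv2.cvtColor(imaging.camera("top"),4)
cv2.imwrite("pics/s3.png",np.hstack([cv2.resize(a[80:300,120:380],(400,338)),cv2.resize(b[120:339,220:479],(400,338))]))
E
```

```text
time_s: 4.12
eef_pos: [0.4159, -0.1633, 0.2265]
eef_rot: [0.0, 0.997, 0.083, -0.0]
wrist_force: [0.4, -0.0, -1.4]
opening: 0.25
grasp_force: 58.6
rows [-6.2813 -2.4041  2.6512] roll 0.0378720270567694 yaw now 9.53787202705677 pos [ 0.4159 -0.1633  0.2265] open 0.2500535425348322 t 4.1167
```

View pics/s3.png

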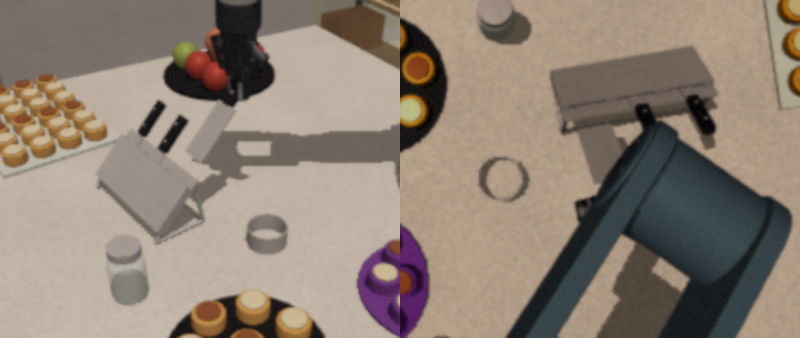

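Drawn clear: the slice hangs at 45° in the gripper and the other two tools are still in place. Next I'll tip it level against the free table in front of the rack, dragging backwards.

```bash
python3 -m pendant '[[-2,0,0,0],[-4,0,2,0],[-5,0,4,0],[-5,0,6,0],[-5,0,8,0],[-5,0,9,0],[-5,0,9,0],[-5,0,9,0]]'
python3 -m pendant '[[0,0,0.7,0],[-0.2,0,1.4,0],[-0.6,0,2.1,0],[-1.1,0,2.8,0],[-1.6,0,3.5,0],[-2.1,0,4.2,0]]'
python3 -m pendant '[[0,0,0,0]]'
```

```text
time_s: 4.88
eef_pos: [0.3669, -0.171, 0.1355]
eef_rot: [-0.001, 0.996, 0.084, -0.001]
wrist_force: [0.2, 0.7, -1.2]
opening: 0.249
grasp_force: 58.7
time_s: 5.38
eef_pos: [0.346, -0.1759, 0.0945]
eef_rot: [0.001, 0.996, 0.084, -0.0]
wrist_force: [-7.7, -1.2, 11.3]
opening: 0.252
grasp_force: 59.0
time_s: 5.47
eef_pos: [0.3454, -0.1757, 0.0938]
eef_rot: [0.0, 0.997, 0.083, -0.001]
wrist_force: [-4.5, -0.4, 8.8]
opening: 0.245
grasp_force: 58.6
```

```bash
python3 -m pendant '[[-0.7,0,0.8,0],[-1.3,0,1.6,0],[-1.9,0,2.4,0],[-2.5,0,3.2,0],[-3.1,0,4,0],[-3.5,0,4.8,0],[-3.9,0,5.5,0],[-4.2,0,6.1,0],[-4.5,0,6.6,0],[-4.5,0,6.6,0]]'
python3 - <<'E'
from h import *
to([.35,-.15,.2],9.5); print(ctrl.get_obs()["wrist_force"])
cv2.imwrite("pics/w4.png",imaging.camera("wrist")[:,:,::-1])
a=imaging.camera("scene")[:,:,::-1]; cv2.imwrite("pics/s4.png",cv2.resize(a[40:240,150:420],(800,593),interpolation=cv2.INTER_CUBIC))
E
```

```text
time_s: 6.3
eef_pos: [0.3013, -0.1821, 0.0273]
eef_rot: [-0.001, 0.997, 0.083, -0.001]
wrist_force: [-1.3, -1.4, 2.7]
opening: 0.251
grasp_force: 58.6
rows [  5.3117  -2.3808 -17.2751] roll 0.0654977528237648 yaw now 9.565497752823765 pos [ 0.3013 -0.1821  0.0273] open 0.2506125289234926 t 6.3
[-1.2701 -1.3929  2.744 ]
```

View pics/s4.png

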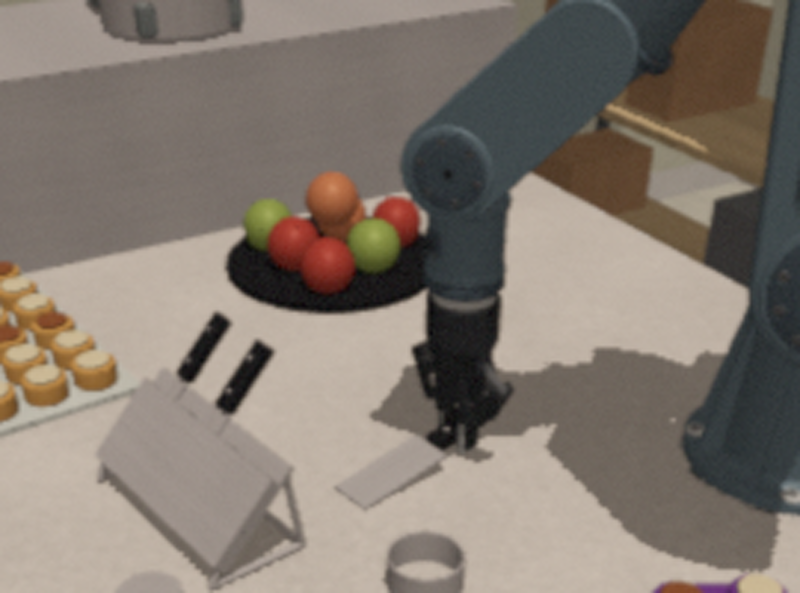

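View pics/w4.png

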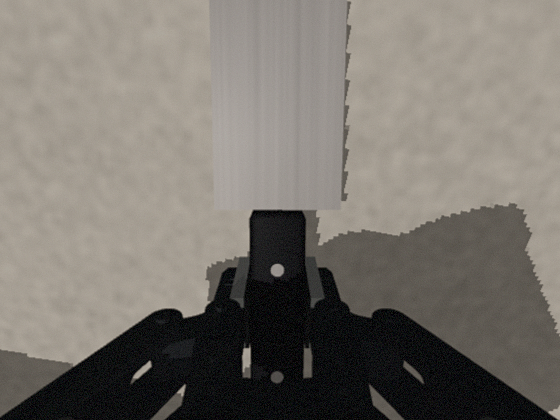

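The slice is now tipped nearly flat, with the blade at columns 213–343 dead ahead of the fingers. The grip point is still about 8° nose-down, so I'll release it onto the table and regrip it lower and nearer the shoulder.

```bash
python3 -m pendant '[[0,0,0,0],[0,0,0,0],[0,0,0,0],[0,0,0,0],[0.6,0,0.1,0],[1.2,0,0.25,0],[1.2,0,0.25,0],[1.2,0,0.25,0]]' 0.45
python3 -m pendant '[[0,0,0,0],[0,0,0,0],[0,0,0,0],[0,0,0,0],[0,0,0,0]]' 0
python3 -m pendant '[[0,0,-1,0],[0,0,-3,0],[0,0,-6,0],[0,0,-9,0],[0,0,-12,0],[0,0,-15,0],[0,0,-16,0],[0,0,-16,0],[0,0,-16,0]]'
python3 - <<'E'
from h import *
C=camT("wrist"); cv2.imwrite("pics/w5.png",imaging.camera("wrist")[:,:,::-1]);np.savez("w5.npz",K=C[0],T=C[1])
a=imaging.camera("scene")[:,:,::-1]; cv2.imwrite("pics/s5.png",cv2.resize(a[0:200,150:420],(800,593),interpolation=cv2.INTER_CUBIC))
E
```

```text
time_s: 7.07
eef_pos: [0.3145, -0.1804, 0.0257]
eef_rot: [-0.0, 0.996, 0.084, -0.0]
wrist_force: [0.2, -0.2, -0.7]
opening: 0.454
grasp_force: 0.0
time_s: 7.48
eef_pos: [0.314, -0.1804, 0.0258]
eef_rot: [-0.0, 0.997, 0.083, 0.0]
wrist_force: [-0.2, 1.9, 3.3]
opening: 0.237
grasp_force: 60.3
time_s: 8.23
eef_pos: [0.314, -0.1807, 0.1856]
eef_rot: [0.0, 0.997, 0.083, 0.0]
wrist_force: [-0.4, -0.1, -2.0]
opening: 0.238
grasp_force: 59.8
```

View pics/s5.png

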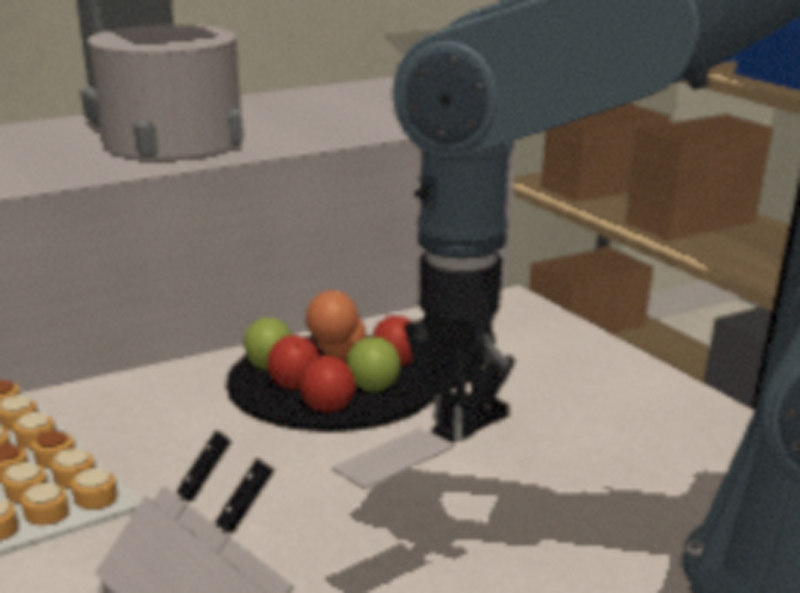

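View pics/w5.png

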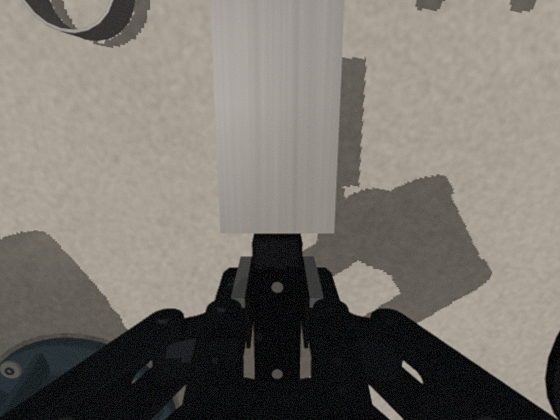

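The slice is held and looks level. The shoulder is at (277,233), 115 px wide there; at row 0 the blade spans 211–344. I'll check the tilt from those widths and plan the move to the tray.

```bash
python3 - <<'E'
from h import *
im=cv2.imread("pics/w5.png"); z=np.load("w5.npz"); K,T=z["K"],z["T"]
from scipy.optimize import brentq
P=[]
for r in range(4,230,15):
    s=im[r,150:420].astype(float).mean(1); g=np.abs(np.diff(cv2.GaussianBlur(s[None],(5,1),1)[0])); m=126
    l=150+g[40:90].argmax()+40.5; q=150+g[160:215].argmax()+160.5
    zz=brentq(lambda h:np.linalg.norm(px2w((K,T),(l,r),h)-px2w((K,T),(q,r),h))-.05,0,.25)
    P.append((px2w((K,T),(l,r),zz)+px2w((K,T),(q,r),zz))/2)
P=np.array(P); x=(P-P[-1])[:,:2]@[np.cos(.166),np.sin(.166)]
print(np.c_[x,P[:,2]][::3]); print("tilt deg",np.degrees(np.arctan(np.polyfit(x,P[:,2],1)[0])))
s=px2w((K,T),(277.5,233),.169); tcp=ctrl.get_obs()["eef_pos"]; print("shoulder",s,"blade mid fwd of TCP",np.linalg.norm((s-tcp)[:2])+.055)
to([.6,.2,.2],9.5)
E
```

```text
[[0.0852 0.1753]
 [0.0725 0.1645]
 [0.0559 0.1881]
 [0.0432 0.2067]
 [0.026  0.192 ]
 [0.     0.1691]]
tilt deg -3.419429100486009
shoulder [ 0.3368 -0.1772  0.169 ] blade mid fwd of TCP 0.07862740908093642
rows [ 34.5871 -32.6812  -1.5539] roll 0.07911606954497152 yaw now 9.579116069544972 pos [ 0.3133 -0.1798  0.1842] open 0.23883697397453296 t 8.3333
```

```bash
python3 -m pendant '[[1,-1.2,0,0],[2.5,-3,0,0],[4.2,-5,0,0],[6,-7.2,0,0],[8,-9.6,0,0],[10,-12,0,0],[12,-14.4,0,0],[14,-16.8,0,0],[15.5,-18.6,0,0],[16.6,-20,0,0],[17.3,-20.8,0,0],[17.5,-21,0,0]]'
python3 -m pendant '[[1,-1.2,0,0],[2.5,-3,0,0],[4.2,-5,0.3,0],[6,-7.2,0.6,0],[7.8,-9.2,1,0],[9,-10.6,1.3,0],[9.6,-11.3,1.6,0],[9.6,-11.3,1.6,0],[9.6,-11.3,1.6,0],[9.6,-11.3,1.6,0]]'
python3 - <<'E'
from h import *
to([.527,.184,.168],9.58)
cv2.imwrite("pics/t6.png",imaging.camera("top")[:,:,::-1])
a=imaging.camera("scene")[:,:,::-1]; cv2.imwrite("pics/s6.png",cv2.resize(a[130:380,150:480],(780,590),interpolation=cv2.INTER_CUBIC))
E
```

```text
time_s: 9.33
eef_pos: [0.4512, 0.0569, 0.1841]
eef_rot: [-0.0, 0.996, 0.085, -0.002]
wrist_force: [-0.5, -0.5, -2.6]
opening: 0.236
grasp_force: 59.7
time_s: 10.17
eef_pos: [0.5269, 0.1818, 0.1694]
eef_rot: [0.0, 0.997, 0.083, -0.001]
wrist_force: [0.0, -0.9, -0.5]
opening: 0.241
grasp_force: 59.6
rows [ 0.0493 -0.2131  0.1411] roll -0.0410063476259257 yaw now 9.538993652374074 pos [0.5269 0.1818 0.1694] open 0.2409553345302697 t 10.1667
```

View pics/s6.png

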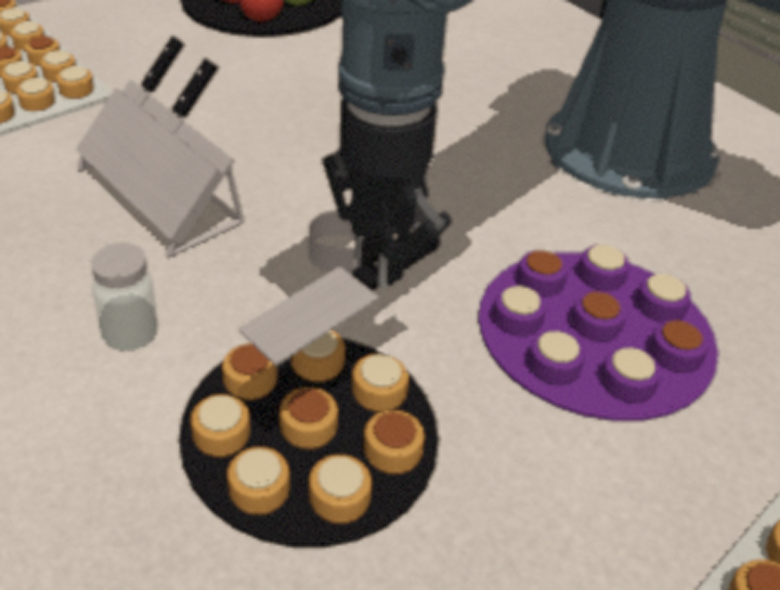

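View pics/t6.png

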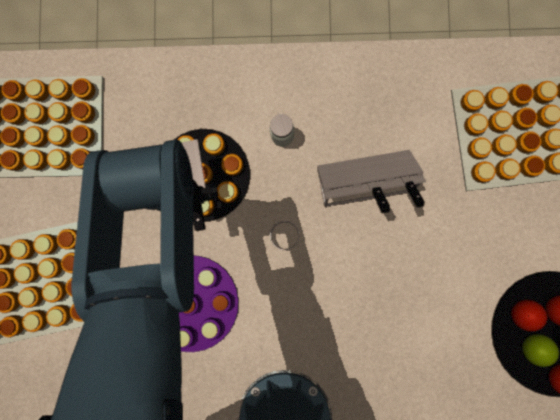

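Scene crop: the blade's corners are at about (240,330), (275,362), (378,295) and (342,268). The slice is over the tray, and the other tools, shaker and cutter haven't moved. I'll fit the blade's pose from these corners.

```bash
python3 - <<'E'
from h import *
K,T=camT("scene"); c=np.array([(240,330),(275,362),(378,295),(342,268)],float)*[330/780,250/590]+[150,130]
from scipy.optimize import least_squares
def f(v):
    M=R.from_euler("ZYX",[v[3],v[4],0]).as_matrix()
    return np.concatenate([w2px((K,T),v[:3]+M@[x,y,0])-q for (x,y),q in zip([(.055,-.025),(.055,.025),(-.055,.025),(-.055,-.025)],c)])
s=least_squares(f,[.605,.197,.15,.166,0]); print(s.x[:3],np.degrees(s.x[3:]),"px res",s.fun)
print(np.linalg.norm(s.x[:2]-[.6047,.197]), ctrl.get_obs()["dq"])
E
```

```text
[0.5956 0.1831 0.1341] [7.8397 6.1138] px res [ 0.2772 -0.6747  0.1498  0.5941 -0.0673  0.7424 -0.3891 -0.7143]
0.016593657788110745 [ 0.0046 -0.0012 -0.0045  0.0023 -0.0002  0.0027]
```

```bash
python3 -m pendant '[[0.2,-0.4,0,0],[0.4,-0.6,0,0],[0.4,-0.6,0,0],[0.4,-0.6,0,0],[0.4,-0.6,0,0],[0.4,-0.6,0,0],[0.4,-0.6,0,0]]' && python3 -c "
from bench import workorder
print(workorder.hand_in())"
```

```text
time_s: 10.85
eef_pos: [0.5304, 0.1896, 0.1698]
eef_rot: [0.0, 0.996, 0.084, -0.0]
wrist_force: [-0.1, -0.1, -1.2]
opening: 0.236
grasp_force: 59.7
the job is handed in; nothing more can be done
None
```

I handed in with the gripper holding the cake slice still over the black tray, but `hand_in()` returned no verdict. The last camera fit put the blade about 6° off level, its middle about 13 cm above the table and 17 mm from the tray's middle, before a final 9 mm nudge towards it.

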